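Put a battery pack on charge at setting 6

TASK

Put the battery pack that is lying on the bench on charge: stand it up and push it, contact foot down, fully home into the charger's bay so that the spring latch snaps back over its shoulder, and roll the charger's knurled edge wheel until the 6 stands squarely in its window. Either job may come first. Do not drop the pack, and leave the spray can, the socket tray and the ratchet where they are.

Things in the scene. Friction and masses are not known exactly. Their poses are not given: they have to be found in the camera images.
- charger: Grey charging dock, fixed to the bench, 114 x 244 mm, 150 mm high. Origin at bench level under the middle of its bay; x to the back, y to its left, z up; its front (-x) faces the robot within 17 degrees. Two cheeks, both 150 mm high: the right one (control panel) from y = -140 to -50 mm, the left one (with the latch) from y = 50 to 104 mm; the bay lies between, open at the top
- bay (a point): Middle of the bay's floor, 20 mm above the bench: where the middle of the pack's foot must rest. The pack's 90 mm width goes along the charger's y (94 mm free between pads 60 mm high, flared on top), its 50 mm thickness along x (54 mm free between a front and a back lip, 62 mm high, flared to 72 mm and to x = 38 mm), either way round
- pack: Black battery pack with a grey grip end, 0.5 to 0.75 kg. Origin at the middle of its foot (contact end), z to the grip end. Body 90 (x) by 50 (y) by 84 mm (z), then the grip, 60 (x) by 50 mm (y), from z = 84 to 122 mm: a 15 mm shoulder on both x sides. Starts lying on a narrow side, x axis up, origin 45 mm above the bench, grip end to the robot's right. Grip it across its 50 mm
- latch (a joint): Steel spring latch in the left cheek; m, 0 = out (snapped home), up to 0.012 as it is pushed into the cheek. A pack pressed straight down pushes it back 6 to 8 mm and it snaps out over the shoulder at the bottom; that takes 2 to 13 N on top of the pack's weight. The black tab on the cheek's top (163 mm high) moves with it
- dial (a joint): Knurled aluminium edge wheel; rad. 80 mm in diameter, 18 mm wide, axle along the charger's y, standing 10 mm out of the right cheek's top. Digit in the window = value / 0.6283 (6 at 3.770), stops just past 0 and 9. Rolling its top to the back (charger's +x) makes value and digit grow. Turns smoothly with about 0.8 N at the rim and stays where it is left. Starts between 2 and 4.5
- wheel_axle (a point): Centre of the wheel, on its axle, 120 mm above the bench; the wheel's top is 40 mm above this point
- window (a point): Window in the top of the right cheek, 150 mm above the bench, in a black frame 3 mm high, beside the wheel: black digits 11 mm tall on a white drum, upright for someone in front; the digit in the middle is the setting; the digits are 19 mm apart on the drum
- spray_can: Red spray can, 65 mm in diameter, 194 mm high, standing; origin under it. Bystander
- socket_tray: Steel tray with sockets, 90 x 150 mm (x, y), 40 mm high; origin under its middle. Bystander
- ratchet: Steel ratchet with a rubber handle, 190 mm long (x), 34 mm wide, 19 mm high; origin under its middle. Bystander
- latch_nose (a point): Tip of the latch's nose when out, 105.5 mm above the bench, 11 mm out of the left cheek's face: flat underside, 1.5 mm above the shoulder of a pack that is home; above it a ramp that meets the cheek 128 mm above the bench. Nose 24 mm wide along x
Mind the look-alikes: they are no part of the job. What is meant by the pack is not yellow, and is the larger of those in its own colour.

How it is judged:
By the outcome, as a careful person would: the job done as asked, in the order asked, and still so for the second after the job is handed in, with the robot touching nothing.
It also fails if it takes over 64 s, if anything falls off the work surface, if the arm or the gripper's body presses on something with over 40 N, if the wrist force passes 120 N, or if a joint passes its speed limit or range.

ROBOT

A 6-joint arm with a two-finger parallel gripper is mounted at the origin on the work surface. World frame = base frame: x ahead of the robot, y to its left, z up, the work surface at z = 0. Lengths are in m, angles in degrees, forces in N, time in s.
With the tool pointing down it reaches from about 0.4 to 0.825 m from the base axis. Payload 7 kg.
Tool frame: the origin (TCP) lies at the very end of the fingers, on their centre line; the grasp point (between the pads) lies 19 mm behind it; x points along the fingers, z is the direction in which the jaws open and shut, and the axes are right-handed (so a half turn about x gives the same grasp; the last joint's range is limited). The gripper opens to 88 mm and grips with 3 to 60 N. Pads are 19 mm wide; open, the fingers measure 130 mm over their backs; the gripper's body (78 mm by 193 mm) begins 47 mm behind the grasp point.
Start: joints at [89.674, 20.546, 0.682, 0, -70.136, -16.507], TCP at [0.195, 0.646, 0.227] pointing down, gripper open.
Joint ranges: [-176.03, 176.03], [-82.01, 121.73], [-58.28, 71.71], [-173.87, 95.51], [-174.79, -0.11], [-173.66, 173.66]. Speed limits (degrees/s): [136.94, 136.94, 172.46, 180, 180, 180].

INTERFACE

Orientations are given as [roll, pitch, yaw] about the fixed x, y, z axes, in that order (R = Rz(yaw) Ry(pitch) Rx(roll)).
In Python, from plant import sensors, cams, workorder gives the robot as it stands. The module is installed in compiled form; this text tells all that it offers.
- The arm moves only by the shell command python3 -m handwheel 'ROWS' [OPENING] [FORCE]. ROWS is JSON, one flat list of numbers, 4 for each row, row after row: the shift along the tool's x, y, z in cm, then the turn about the tool's x in degrees. A call has exactly 10 rows; each row is the pose to reach, as a shift and turn from the pose commanded when the call began, along the tool's axes at that moment; what a row does not reach only later rows make up. A row lasts 1/8 s, in which the tool goes at most 62.5 mm and 10.7 degrees, less where a joint would pass 70% of its speed; a pose out of reach is approached as far as the arm can. A call with a gripper value outside its range is refused whole. OPENING is the finger opening in cm, from 0 to 8.76, set as the call begins (- or left out, the last holds). The fingers move at their own pace and stop on an object; FORCE is the grip in N (left out, the last holds). Time passes only in rows, so rows that repeat a pose let the fingers close, or fill a call up. It gives the time, the measured TCP pose, the force and the opening at its end, in the units of the state.
- sensors.get_state(): the state, without advancing time (a new reading comes with each control period).
- cams.capture(name): name is "side" or "top" or "wrist"; returns a dict with "image" (420x560x3 uint8, red, green, blue), "fov_y" (degrees; the focal length in pixels is half the picture's height over the tangent of half this angle, whatever the lens; pixels are square), "cx", "cy" (the principal point, pixels), "D" ([k1, k2, p1, p2, k3] as OpenCV has them; the pictures are not rectified), "xyz" and "rotation" of the camera in the world. Camera axes: x right, y down, z forward; pixel columns grow to the right and rows downward; lengths in m; the calibration is good to about 2 mm. A picture is of the moment at which its call begins. There is no depth.
- workorder.close_job(): hands the job in, once; it reports no verdict.
The state is a dict: "time_s": time; "joints": joint angles; "qd": joint speeds; "joint_torque": joint torques, N m; "tcp_pos": TCP position; "eef_rot": TCP orientation; "contact_force": force on the tool from outside, world axes, zero at the start; "moment": the same for the moment, N m; "gripper_width": finger opening in m.
Only numpy, scipy, OpenCV 4.12 (cv2) and the standard library are available. Lean on these libraries where they do the work, as an engineer would, in place of code of your own. Each camera call takes 0.05 s, during which the arm holds its last target.

## Working session

There is one attempt and no reset: what is moved stays moved. The work goes in short steps, Python scripts to look and compute and a shell command to move; the robot and the scene stay as the last step left them, time stands still between calls to the robot, and variables do not carry over. Pictures are saved under pics/ and viewed, and the job is handed in when it is done.

```bash
mkdir -p pics; ls
cat > h.py <<'E'
import numpy as np,cv2,pickle
from scipy.spatial.transform import Rotation as R
def K(c):
    f=c["image"].shape[0]/2/np.tan(np.radians(c["fov_y"])/2)
    return np.array([[f,0,c["cx"]],[0,f,c["cy"]],[0,0,1.]])
def grab(name,fn):
    from plant import cams
    c=cams.capture(name)
    pickle.dump(c,open(f'pics/{fn}.pkl','wb'))
    cv2.imwrite(f'pics/{fn}.png',c["image"][:,:,::-1]); return c
def load(fn): return pickle.load(open(f'pics/{fn}.pkl','rb'))
def rotm(c):
    r=np.array(c["rotation"],float)
    return r if r.shape==(3,3) else R.from_euler('xyz',r,degrees=True).as_matrix()
def onz(c,px,z):
    p=cv2.undistortPoints(np.array(px,float).reshape(-1,1,2),K(c),np.array(c["D"],float)).reshape(-1,2)
    d=np.c_[p,np.ones(len(p))]@rotm(c).T; o=np.array(c["xyz"])
    return o+d*((z-o[2])/d[:,2])[:,None]
def proj(c,P):
    r=rotm(c); q=(np.array(P,float).reshape(-1,3)-c["xyz"])@r
    return cv2.projectPoints(q,np.zeros(3),np.zeros(3),K(c),np.array(c["D"],float))[0].reshape(-1,2)
def crop(fn,out,x0,y0,x1,y1,s):
    im=cv2.imread(f'pics/{fn}.png')[y0:y1,x0:x1]
    cv2.imwrite(f'pics/{out}.png',cv2.resize(im,None,fx=s,fy=s,interpolation=cv2.INTER_CUBIC))
E
python3 - <<'E'
from h import *
from plant import sensors
for n in("side","top","wrist"):
    c=grab(n,n+"0"); print(n,c["fov_y"],c["cx"],c["cy"],c["D"],c["xyz"],c["rotation"])
print(sensors.get_state())
E
```

```text
pics
side 47.78225249465426 274.0337815087095 203.01080892556115 [-0.16527472  0.          0.          0.          0.        ] [ 0.04295163 -0.73750337  1.0356562 ] [-1.36062622e+02  4.75032278e-02 -3.18539323e+01]
top 44.551141032272824 283.02149678630724 214.60838990499477 [-0.1278527  0.         0.         0.         0.       ] [0.28828142 0.01161279 1.49395297] [-170.12611072   -0.27858027  -89.06355443]
wrist 58.8740434571763 281.3514215976286 203.27279852044992 [-0.04901025  0.          0.          0.          0.        ] [0.26008658 0.62634003 0.38479956] [ 1.65504893e+02  1.12257603e-02 -1.06886232e+02]
{'time_s': 0.15, 'joints': array([ 8.96745535e+01,  2.05819629e+01,  6.47102169e-01, -1.39113769e-02,
       -7.01338747e+01, -1.65069344e+01]), 'qd': array([ 0.00050889, -0.09725423,  0.0625444 ,  0.10889846,  0.02436799,
       -0.11297956]), 'joint_torque': array([-1.19931839e-03, -5.83278751e+01,  2.93287325e+01,  7.00107962e+00,
        8.75479833e-03, -1.10367994e-04]), 'tcp_pos': array([0.1953847 , 0.64574335, 0.22585037]), 'eef_rot': array([   5.73448886,   89.93003103, -101.10262728]), 'contact_force': array([-0.07633971,  0.23618142,  0.55478013]), 'moment': array([ 0.00339445, -0.0180886 , -0.01892186]), 'gripper_width': 0.087515387854759}
```

View pics/side0.png

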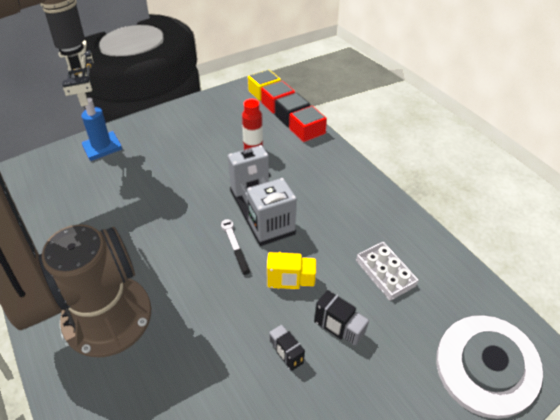

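View pics/top0.png

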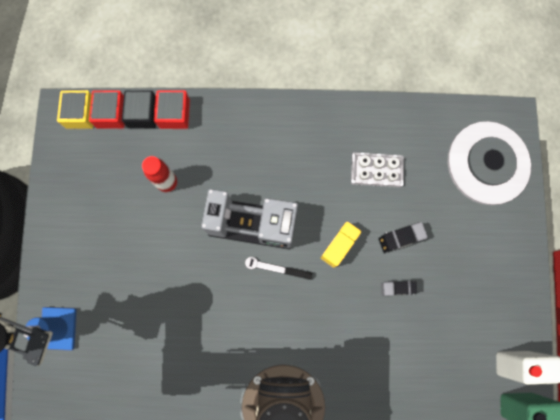

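View pics/wrist0.png

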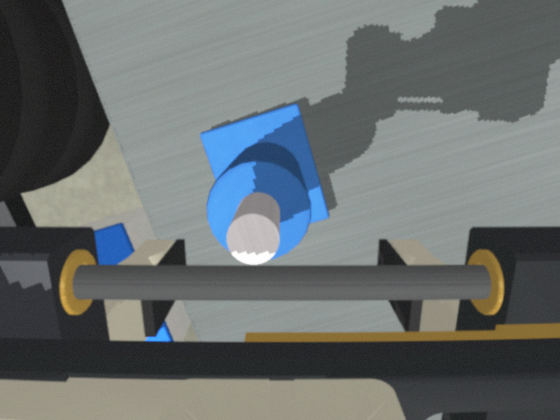

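Run:
```python
from h import *
crop("top0","t_ch",190,175,310,265,6)
crop("top0","t_pk",365,205,445,305,6)
crop("side0","s_ch",215,135,315,255,5)
crop("side0","s_pk",260,280,380,375,6)
from plant import sensors
s=sensors.get_state(); M=R.from_euler('xyz',s["eef_rot"],degrees=True).as_matrix(); print(M.round(3))
```

```text
[[-0.     0.957 -0.29 ]
 [-0.001 -0.29  -0.957]
 [-1.     0.     0.001]]
```

View pics/t_ch.png

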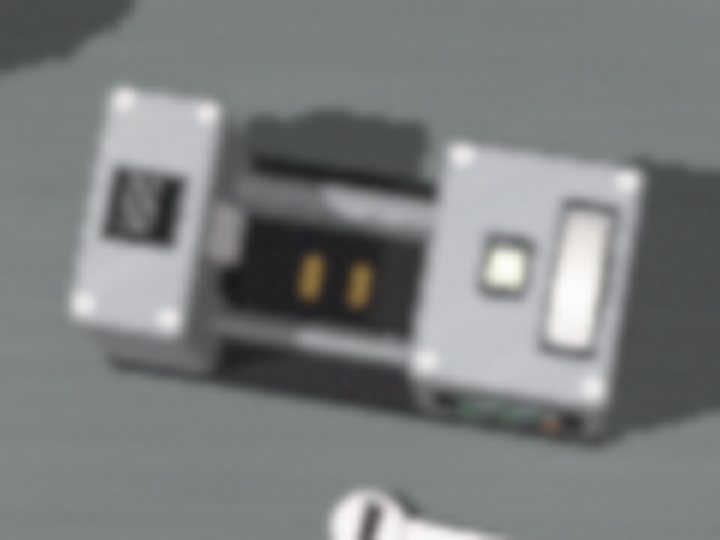

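View pics/t_pk.png

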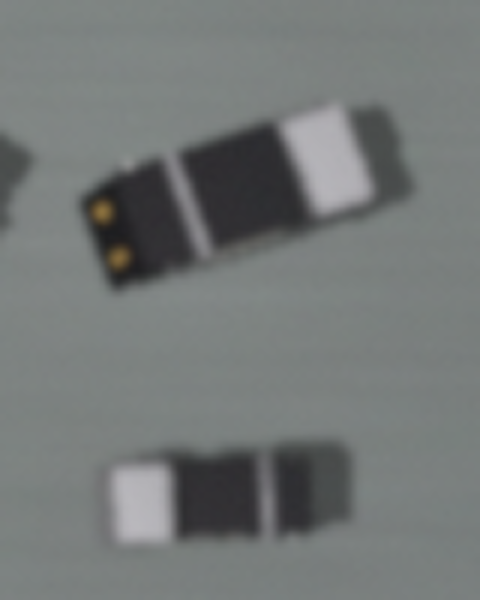

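View pics/s_ch.png

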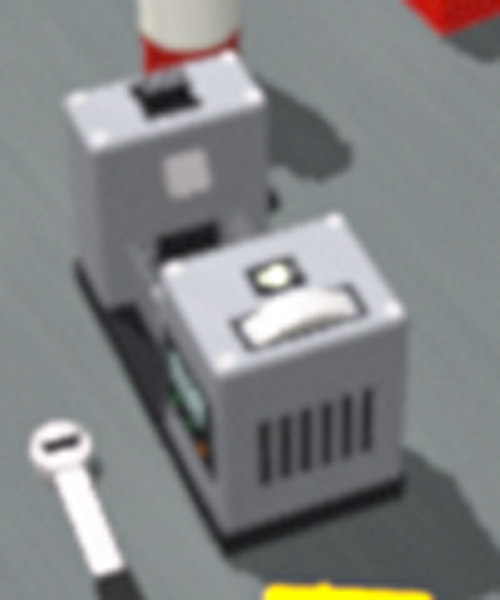

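View pics/s_pk.png

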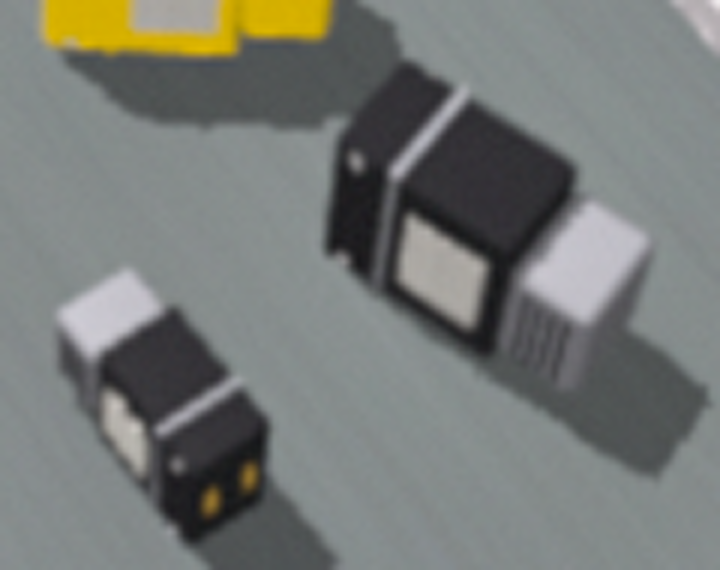

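```bash
cat > fit.py <<'E'
from h import *
from scipy.optimize import least_squares
T=load("top0");S=load("side0")
def fit(obs,x0,name,Rb):
    def f(p):
        out=[]
        Rz=R.from_euler('z',p[2]).as_matrix()@Rb
        for c,pts in obs:
            P=np.array([q[0] for q in pts])/1000@Rz.T+[p[0],p[1],p[3]]
            out.append(proj(c,P)-np.array([q[1] for q in pts]))
        return np.concatenate(out)
    g=lambda q:np.append(q,x0[3])
    r=least_squares(lambda q:f(g(q)).ravel(),x0[:3],loss='soft_l1')
    print(name,r.x[:2].round(4),np.degrees(r.x[2]).round(2));print(f(g(r.x)).round(1).tolist())
    return r.x
def off(l,s,ox,oy): return [(m,(a[0]/s+ox,a[1]/s+oy)) for m,a in l]
tc=off([((57,104,150),(110,85)),((57,50,150),(225,105)),((-57,104,150),(67,315)),((-57,50,150),(188,335)),((57,-50,150),(445,142)),((57,-140,150),(645,170)),((-57,-140,150),(603,405)),((-57,-50,150),(413,370))],6,190,175)
sc=off([((57,104,150),(232,52)),((57,50,150),(270,100)),((-57,104,150),(65,100)),((-57,50,150),(97,150)),((57,-50,150),(335,212)),((57,-140,150),(410,312)),((-57,-140,150),(222,378)),((-57,-50,150),(160,265))],5,215,135)
Rb=np.eye(3)
fit([(T,tc)],[.55,.05,0,0],"ch top",Rb);fit([(S,sc)],[.55,.05,0,0],"ch side",Rb)
fit([(T,tc),(S,sc)],[.55,.05,0,0],"ch both",Rb)
# pack: base: x up, z -> -Y, y -> -X
Rp=np.array([[0,-1,0],[0,0,-1],[1,0,0]],float)
tp=off([((45,-25,84),(283,122)),((45,25,84),(310,215)),((30,-25,122),(345,100)),((30,25,122),(375,190)),((-45,25,0),(115,290)),((-45,-25,0),(80,203))],6,365,205)
sp=off([((45,-25,0),(405,62)),((45,25,0),(345,140)),((45,25,84),(505,255)),((45,-25,84),(578,175)),((30,-25,122),(652,240)),((30,25,122),(590,322)),((-45,25,0),(328,250))],6,260,280)
x0=[.5,-.3,0,.045]
fit([(T,tp)],x0,"pk top",Rp);fit([(S,sp)],x0,"pk side",Rp);fit([(T,tp),(S,sp)],x0,"pk both",Rp)
E
python3 fit.py
```

```text
ch top [0.521  0.1162] -7.88
[[-0.1, -1.3], [0.4, -1.6], [-0.6, 1.8], [-0.8, 1.6], [0.5, -2.2], [0.4, -1.7], [1.0, 1.0], [-1.0, 1.6]]
ch side [0.5203 0.1159] -7.59
[[0.8, -1.2], [0.6, -0.1], [-2.0, -0.5], [-1.8, 0.8], [2.4, -1.0], [1.9, 0.3], [-0.5, 0.2], [-1.2, 0.4]]
ch both [0.5206 0.116 ] -7.71
[[-0.1, -1.0], [0.4, -1.4], [-0.5, 2.1], [-0.7, 1.9], [0.5, -2.1], [0.4, -1.7], [1.1, 1.0], [-0.9, 1.7], [1.0, -1.3], [0.7, -0.1], [-1.9, -0.6], [-1.7, 0.7], [2.4, -1.0], [1.9, 0.3], [-0.5, 0.1], [-1.2, 0.3]]
pk top [ 0.4588 -0.2805] 19.92
[[-0.7, -0.9], [1.2, 0.4], [-0.1, -0.7], [1.3, 0.8], [-0.5, 0.9], [-0.6, -0.5]]
pk side [ 0.458  -0.2785] 18.51
[[0.0, -1.5], [-2.5, -0.5], [0.8, 0.3], [0.8, -1.2], [1.3, 0.2], [-0.3, 1.7], [-2.0, 0.6]]
pk both [ 0.4586 -0.2791] 18.95
[[-0.9, -0.4], [0.8, 1.0], [-0.2, 0.0], [0.9, 1.6], [-1.1, 1.0], [-1.0, -0.5], [0.3, -1.5], [-2.0, -0.4], [1.4, 0.2], [1.2, -1.4], [1.7, -0.0], [0.4, 1.5], [-1.6, 0.7]]
```

```bash
python3 -m handwheel '[-4,6,6,10, -7.4,12,11,20, -7.4,18,17,30, -7.4,24,23,40, -7.4,30,28,50, -7.4,36,34,60, -7.4,41,39,70, -7.4,46.9,44.4,80.8, -7.4,46.9,44.4,80.8, -7.4,46.9,44.4,80.8]'
python3 - <<'E'
from h import *
from plant import sensors
c=grab("wrist","w1"); s=sensors.get_state(); print(s); print(c["xyz"],c["rotation"])
E
```

```text
time_s: 1.4
tcp_pos: [0.4998, 0.1124, 0.3005]
eef_rot: [-127.0, 90.0, 45.4]
contact_force: [0.5, 1.6, 0.1]
gripper_width: 0.0876
{'time_s': 1.45, 'joints': array([ 34.05844266,   2.74999009, -12.48212023,   0.10572364,
       -74.83529166, -41.88594458]), 'qd': array([  5.83730115,  -0.81951948,  -1.79221973,  -0.90934668,
        -0.05652654, -10.55076356]), 'joint_torque': array([  0.41502695, -38.18889499,  27.83944666,   5.37433192,
         0.06253037,  -0.89512886]), 'tcp_pos': array([0.50199776, 0.10702299, 0.30020693]), 'eef_rot': array([ 98.42189144,  89.87772042, -89.37789371]), 'contact_force': array([ 2.73236448, -2.09373541,  1.63301674]), 'moment': array([-0.32578819, -0.58618325, -0.02152213]), 'gripper_width': 0.08803731981963649}
[0.49114547 0.04557329 0.45947684] [1.65351048e+02 6.56692411e-02 1.72333358e+02]
```

```bash
python3 -m handwheel '[0,0,0,0, 0,0,0,0, 0,0,0,0, 0,0,0,0, 0,0,0,0, 0,0,0,0, 0,0,0,0, 0,0,0,0, 0,0,0,0, 0,0,0,0]'
python3 - <<'E'
from h import *
c=grab("wrist","w2");print(c["xyz"],c["rotation"])
E
```

```text
time_s: 2.7
tcp_pos: [0.4993, 0.1142, 0.3002]
eef_rot: [45.8, 90.0, -141.9]
contact_force: [0.4, -0.1, -1.2]
gripper_width: 0.0877
[0.49066345 0.04748653 0.45930101] [1.65377183e+02 4.43305874e-02 1.72312847e+02]
```

View pics/w2.png

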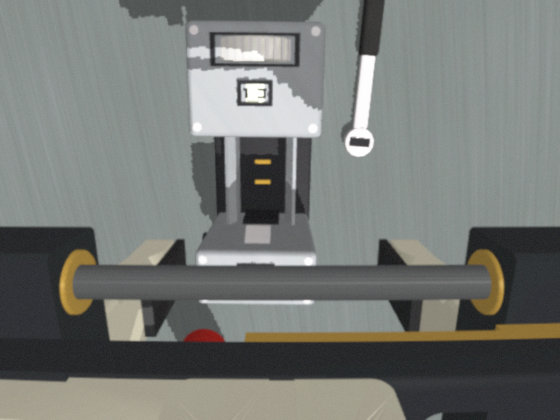

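Run:
```python
from h import *
crop("w2","w2a",175,10,345,150,4.5)
crop("w2","w2b",180,140,340,310,4)
```

```text
(no output)
```

View pics/w2a.png

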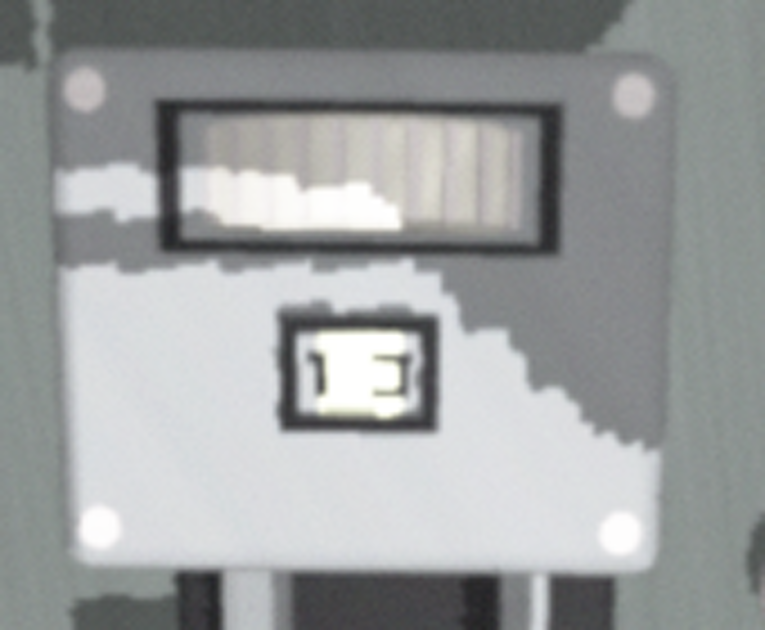

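View pics/w2b.png

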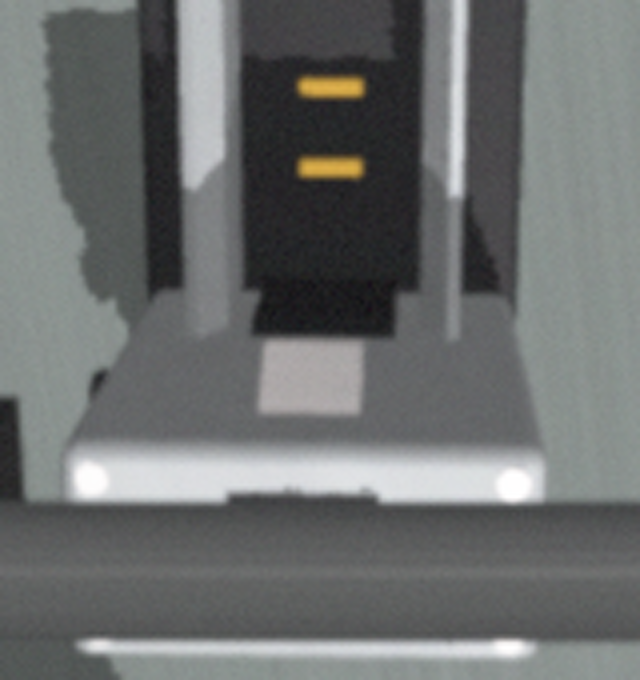

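Run:
```python
import contextlib,io
with contextlib.redirect_stdout(io.StringIO()):
    from fit import *
W=load("w2")
w=off([((57,-140,150),(50,46)),((-57,-140,150),(677,53)),((-57,-50,150),(655,575)),((57,-50,150),(72,570))],4.5,175,10)+off([((57,50,150),(68,447)),((-57,50,150),(545,455)),((57,104,150),(72,656)),((-57,104,150),(542,656))],4,180,140)
p=fit([(W,w)],[.52,.116,-.13,0],"w2",np.eye(3))
fit([(W,w),(T,tc),(S,sc)],[.52,.116,-.13,0],"all",np.eye(3))
im=cv2.imread('pics/w2.png')[74:112,230:280]
im=cv2.rotate(im,cv2.ROTATE_90_CLOCKWISE)
cv2.imwrite('pics/w2win.png',cv2.resize(im,None,fx=10,fy=10,interpolation=cv2.INTER_CUBIC))
# wheel & window points
print(onz(W,[(175+358/4.5,10+372/4.5)],.153), onz(W,[(175+358/4.5,10+175/4.5)],.152))
```

```text
w2 [0.5225 0.119 ] -8.34
[[-4.7, -0.2], [3.7, -0.5], [4.3, 0.9], [-4.5, 0.6], [-4.6, -1.0], [4.0, -1.5], [-2.5, 0.8], [2.4, 2.3]]
all [0.5218 0.1186] -8.17
[[-4.4, -0.7], [4.1, -1.4], [4.9, 0.1], [-3.8, 0.2], [-3.7, -1.4], [4.9, -2.2], [-1.5, 0.5], [3.5, 1.7], [-0.8, -1.7], [-0.3, -2.0], [-1.5, 1.3], [-1.7, 1.2], [-0.3, -2.3], [-0.4, -1.8], [-0.1, 0.9], [-2.1, 1.4], [1.2, -1.9], [0.8, -0.7], [-1.7, -1.4], [-1.7, -0.1], [2.2, -1.5], [1.4, -0.2], [-1.1, -0.6], [-1.5, -0.5]]
[[0.51052036 0.03399504 0.153     ]] [[0.50567115 0.00138205 0.152     ]]
```

View pics/w2win.png

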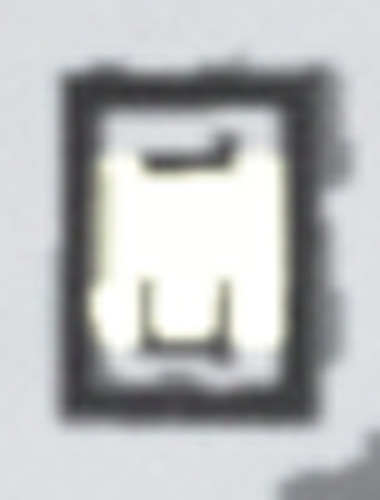

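```bash
cat >> h.py <<'E'
CH=np.array([.522,.1188]);CY=-8.2
def c2w(x,y):
    a=np.radians(CY);return CH+[np.cos(a)*x-np.sin(a)*y,np.sin(a)*x+np.cos(a)*y]
def go(*targets,ang=None):
    from plant import sensors
    s=sensors.get_state();M=R.from_euler('xyz',s["eef_rot"],degrees=True).as_matrix()
    za=np.degrees(np.arctan2(M[1,2],M[0,2]))
    print("t",round(s["time_s"],2),"tcp",s["tcp_pos"].round(4),"zang",za.round(2),"down",M[:,0].round(3),"F",s["contact_force"].round(1),"w",round(s["gripper_width"],4))
    if ang is not None: print("turn",(za-ang+90)%180-90)
    for t in targets: print("row cm",(M.T@(np.array(t)-s["tcp_pos"])*100).round(2))
E
python3 - <<'E'
from h import *
go([*c2w(-.018,-.1185),.175],[*c2w(-.018,-.1185),.1595],[*c2w(.018,-.1185),.1595],[*c2w(.018,-.1185),.175],ang=CY)
E
```

```text
t 2.75 tcp [0.4993 0.1142 0.3002] zang 172.36 down [-0. -0. -1.] F [ 0.6  0.7 -0.3] w 0.0879
turn 0.5619171419540407
row cm [12.52 11.07 -0.28]
row cm [14.07 11.07 -0.28]
row cm [14.07 11.11 -3.88]
row cm [12.52 11.11 -3.88]
```

```bash
python3 -m handwheel '[4,4,0,0.6, 8,8,-0.2,0.6, 12.5,11.1,-0.3,0.6, 12.5,11.1,-0.3,0.6, 12.5,11.1,-0.3,0.6, 12.5,11.1,-0.3,0.6, 13.4,11.1,-0.3,0.6, 13.8,11.1,-0.3,0.6, 14.0,11.1,-0.3,0.6, 14.1,11.1,-0.3,0.6]' 0 10
python3 - <<'E'
from h import *
go([*c2w(.018,-.1185),.159],ang=CY); grab("wrist","w3")
E
```

```text
time_s: 4.0
tcp_pos: [0.4879, 0.0039, 0.1594]
eef_rot: [174.4, 90.0, -13.8]
contact_force: [0.3, -0.2, 3.5]
gripper_width: 0.0005
t 4.0 tcp [0.4879 0.0039 0.1594] zang 171.79 down [ 0.001 -0.    -1.   ] F [ 0.3 -0.2  3.5] w 0.0005
turn -0.011659708936292645
row cm [ 0.04 -0.01 -3.54]
```

View pics/w3.png

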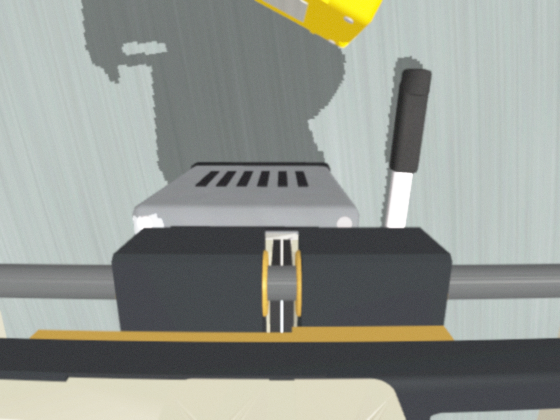

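```bash
python3 -m handwheel '[0.08,0,0,0, 0.05,0,-0.6,0, 0.02,0,-1.2,0, 0.02,0,-1.8,0, 0.05,0,-2.4,0, 0.1,0,-3.0,0, 0.15,0,-3.6,0, -1.5,0,-3.6,0, -2,-4,-1.8,0, -10,-8.5,0,0]'
python3 - <<'E'
from h import *
go([*c2w(-.018,-.1185),.159],ang=CY); grab("wrist","w4");crop("w4","w4a",150,0,360,160,3.5)
E
```

```text
time_s: 5.3
tcp_pos: [0.5009, 0.0723, 0.2301]
eef_rot: [28.4, 89.6, -159.9]
contact_force: [1.6, 0.2, 0.8]
gripper_width: 0.0003
t 5.3 tcp [0.5009 0.0723 0.2301] zang 171.69 down [-0.007 -0.003 -1.   ] F [1.6 0.2 0.8] w 0.0003
turn -0.11346330195624432
row cm [7.13 6.92 0.31]
```

View pics/w4.png

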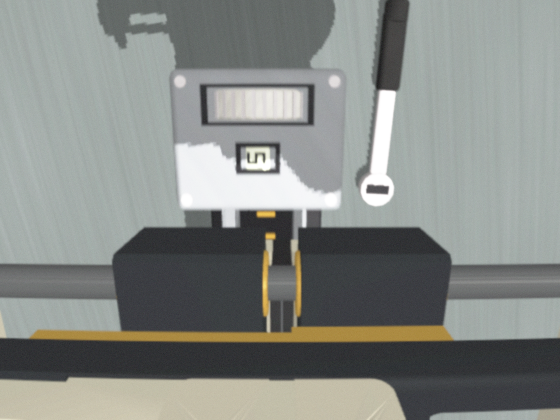

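Run:
```python
from h import *
im=cv2.imread('pics/w4.png')[136:182,228:288]
im=cv2.rotate(im,cv2.ROTATE_90_CLOCKWISE)
cv2.imwrite('pics/w4win.png',cv2.resize(im,None,fx=10,fy=10,interpolation=cv2.INTER_CUBIC))
```

```text
(no output)
```

View pics/w4win.png

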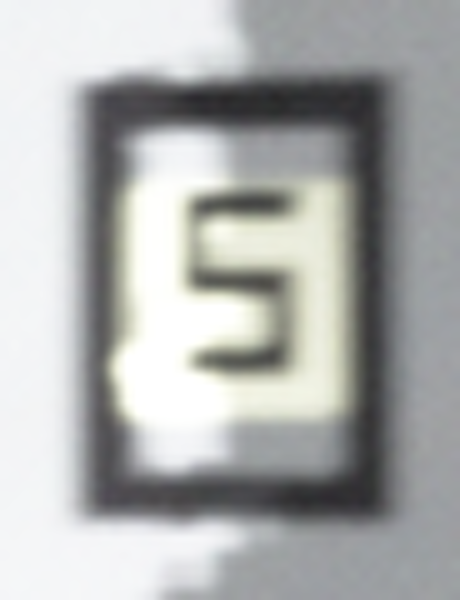

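```bash
python3 -m handwheel '[2,4,0,0, 4,6.9,-0.3,0, 6.1,6.9,-0.3,0, 6.1,6.9,-0.3,0, 6.1,6.9,-0.3,0, 6.1,6.9,-0.3,0, 6.1,6.9,-0.3,0, 6.1,6.9,-0.3,0, 6.1,6.9,-0.3,0, 6.1,6.9,-0.3,0]'
python3 - <<'E'
from h import *
go([*c2w(-.012,-.1185),.159],[*c2w(.0115,-.1185),.159],ang=CY)
E
```

```text
time_s: 6.6
tcp_pos: [0.4965, 0.0036, 0.1717]
eef_rot: [140.4, 90.0, -47.8]
contact_force: [0.5, 0.2, -0.2]
gripper_width: -0.0001
t 6.6 tcp [0.4965 0.0036 0.1717] zang 171.77 down [ 0. -0. -1.] F [ 0.5  0.2 -0.2] w -0.0001
turn -0.03145657784455125
row cm [1.27 0.09 0.32]
row cm [ 1.27  0.08 -2.03]
```

```bash
python3 -m handwheel '[0.9,0.1,0.3,0, 1.3,0.1,0.3,0, 1.3,0.1,0.3,0, 1.27,0.1,-0.3,0, 1.25,0.1,-0.9,0, 1.27,0.1,-1.5,0, 1.31,0.1,-2.05,0, 1.31,0.1,-2.05,0, -1,0.1,-2.05,0, -6,-6,-1,0]'
python3 - <<'E'
from h import *
go(ang=CY); grab("wrist","w5")
E
```

```text
time_s: 7.85
tcp_pos: [0.5142, 0.0467, 0.2199]
eef_rot: [33.1, 89.8, -155.3]
contact_force: [1.5, 0.7, 1.0]
gripper_width: 0.0005
t 7.85 tcp [0.5142 0.0467 0.2199] zang 171.54 down [-0.004 -0.002 -1.   ] F [1.5 0.7 1. ] w 0.0005
turn -0.25706072942375613
```

View pics/w5.png

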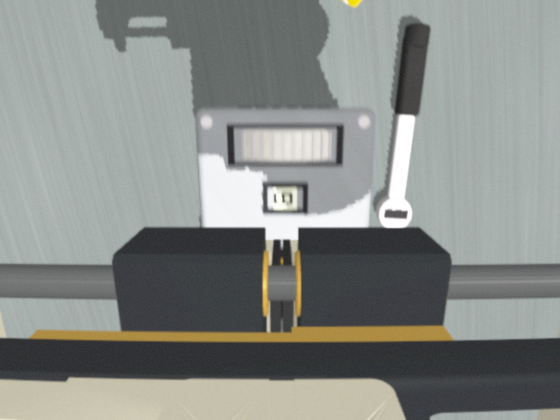

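```bash
cat >> h.py <<'E'
def win(fn,x0,y0,x1,y1):
    im=cv2.rotate(cv2.imread(f'pics/{fn}.png')[y0:y1,x0:x1],cv2.ROTATE_90_CLOCKWISE)
    cv2.imwrite(f'pics/{fn}win.png',cv2.resize(im,None,fx=10,fy=10,interpolation=cv2.INTER_CUBIC))
E
python3 -c "
from h import *
win('w5',256,176,314,220)"
```

```text
(no output)
```

View pics/w5win.png

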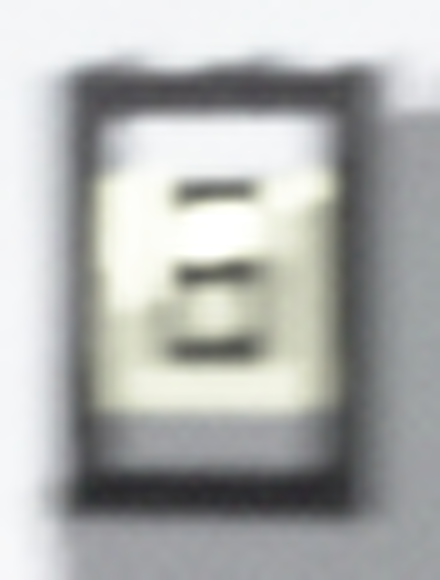

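```bash
python3 -m handwheel '[2,3,0.6,0, 4,4.8,0.6,0, 5.4,4.8,0.6,0, 5.4,4.8,0.6,0, 6.2,4.8,0.6,0, 6.2,4.8,0.6,0, 6.2,4.8,0.7,0, 6.2,4.8,0.78,0, 6.2,4.8,0.78,0, 3,4.8,0.78,0]'; python3 -m handwheel '[-3,-4,-1,0, -6,-8,-1,0, -9,-9,-1,0, -9,-9,-1,0, -9,-9,-1,0, -9,-9,-1,0, -9,-9,-1,0, -9,-9,-1,0, -9,-9,-1,0, -9,-9,-1,0]' 8.7
python3 - <<'E'
from h import *
go(ang=CY); grab("wrist","w6")
E
```

```text
time_s: 9.15
tcp_pos: [0.4997, 0.002, 0.1897]
eef_rot: [21.9, 89.8, -166.3]
contact_force: [-0.2, 0.1, -0.3]
gripper_width: 0.0003
time_s: 10.4
tcp_pos: [0.5236, 0.0895, 0.2809]
eef_rot: [96.3, 90.0, -92.0]
contact_force: [0.2, -0.1, 0.3]
gripper_width: 0.0864
t 10.4 tcp [0.5236 0.0895 0.2809] zang 171.76 down [-0. -0. -1.] F [ 0.2 -0.1  0.3] w 0.0864
turn -0.03650369025638156
```

View pics/w6.png

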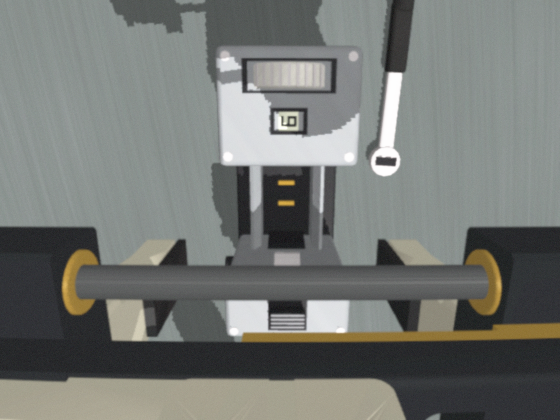

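```bash
python3 -c "
from h import *
win('w6',264,100,314,142)
crop('w6','w6c',200,30,380,345,2.5)"
```

```text
(no output)
```

View pics/w6win.png

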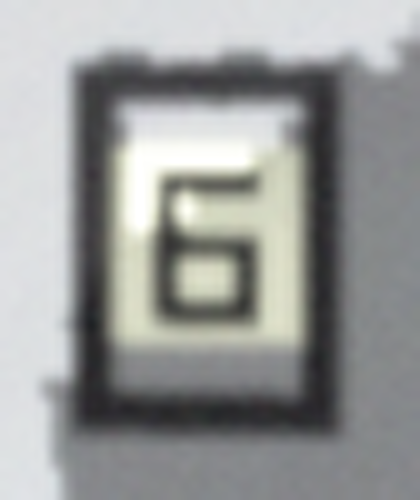

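View pics/w6c.png

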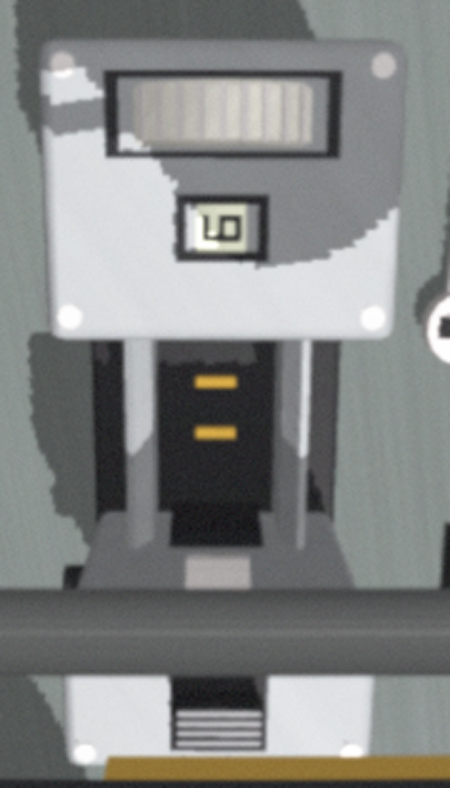

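Run:
```python
import contextlib,io
with contextlib.redirect_stdout(io.StringIO()):
    from fit import *
for h in(53,54):
  sh=lambda l:[((np.sign(m[0])*h,m[1],m[2]),a) for m,a in l]
  W2=load("w2");W6=load("w6")
  w2=off([((57,-140,150),(50,46)),((-57,-140,150),(677,53)),((-57,-50,150),(655,575)),((57,-50,150),(72,570))],4.5,175,10)+off([((57,50,150),(68,447)),((-57,50,150),(545,455)),((57,104,150),(72,656)),((-57,104,150),(542,656))],4,180,140)
  w6=off([((57,-140,150),(40,40)),((-57,-140,150),(408,42)),((-57,-50,150),(392,341)),((57,-50,150),(51,340)),((57,104,150),(68,766)),((-57,104,150),(371,766))],2.5,200,30)
  fit([(W6,sh(w6))],[.52,.116,-.13,0],"w6",np.eye(3))
  fit([(W2,sh(w2))],[.52,.116,-.13,0],"w2",np.eye(3))
  fit([(W2,sh(w2)),(W6,sh(w6)),(T,sh(tc)),(S,sh(sc))],[.52,.116,-.13,0],"all",np.eye(3))
q=onz(W6,[(286.4,182.8),(286.4,202.8)],.02);print(q,q.mean(0))
```

```text
w6 [0.5226 0.1185] -8.38
[[1.1, -1.3], [-1.3, -1.7], [-0.7, 0.3], [1.0, 0.4], [1.2, 0.8], [-1.7, 0.9]]
w2 [0.5223 0.1189] -8.37
[[0.8, -0.4], [-1.1, -0.7], [-0.3, 0.8], [0.7, 0.5], [0.1, -1.1], [-0.3, -1.7], [2.0, 0.8], [-1.7, 2.2]]
all [0.5221 0.1185] -8.32
[[0.7, -0.9], [-1.1, -1.4], [-0.2, 0.2], [0.7, 0.0], [0.2, -1.5], [-0.1, -2.2], [2.1, 0.4], [-1.5, 1.7], [1.5, -1.3], [-0.9, -1.9], [-0.2, 0.1], [1.5, 0.4], [1.9, 0.8], [-1.1, 0.8], [-1.0, -0.5], [-0.5, -0.7], [-1.2, -0.4], [-1.5, -0.4], [-0.5, -1.0], [-0.6, -0.3], [0.1, -0.6], [-1.8, -0.2], [0.2, -1.6], [-0.3, -0.3], [-0.2, -1.8], [-0.2, -0.6], [1.0, -1.1], [0.1, 0.3], [0.3, -1.1], [-0.0, -1.0]]
w6 [0.5225 0.1186] -8.36
[[-0.2, -1.2], [0.1, -1.6], [0.6, 0.4], [-0.2, 0.5], [0.3, 0.9], [-0.5, 1.0]]
w2 [0.5223 0.119 ] -8.4
[[-0.4, -0.3], [0.2, -0.5], [0.9, 0.9], [-0.5, 0.5], [-1.1, -1.1], [0.8, -1.5], [0.8, 0.8], [-0.7, 2.3]]
all [0.5223 0.1185] -8.35
[[-0.6, -0.9], [0.1, -1.2], [0.9, 0.3], [-0.6, 0.0], [-1.1, -1.5], [0.9, -2.1], [0.9, 0.4], [-0.6, 1.8], [0.1, -1.3], [0.3, -1.8], [0.9, 0.2], [0.1, 0.5], [0.6, 0.8], [-0.2, 0.9], [-0.9, -0.9], [-0.4, -1.1], [-1.3, -0.1], [-1.6, -0.1], [-0.4, -1.4], [-0.5, -0.7], [0.1, -0.2], [-1.9, 0.1], [0.5, -1.7], [0.1, -0.5], [-0.5, -1.8], [-0.5, -0.5], [1.3, -1.2], [0.5, 0.2], [-0.0, -1.0], [-0.3, -0.9]]
[[0.52110944 0.10802273 0.02      ]
 [0.52445467 0.13155097 0.02      ]] [0.52278206 0.11978685 0.02      ]
```

```bash
sed -i 's/^CH=.*/CH=np.array([.5225,.1187]);CY=-8.3/' h.py
python3 - <<'E'
from h import *
go([.45,-.25,.24],ang=19)
E
```

```text
t 10.45 tcp [0.5236 0.0895 0.281 ] zang 171.76 down [-0. -0. -1.] F [-0.  -0.1  0.3] w 0.0869
turn -27.23556720455295
row cm [ 4.1  34.65  2.42]
```

```bash
python3 -m handwheel '[0.5,5,0.3,-5, 1,10,0.6,-10, 2,15,1,-15, 2.5,20,1.3,-20, 3,25,1.7,-25, 3.5,30,2,-27.2, 4.1,34.6,2.4,-27.2, 4.1,34.6,2.4,-27.2, 4.1,34.6,2.4,-27.2, 4.1,34.6,2.4,-27.2]'
python3 - <<'E'
from h import *
go([.492,-.3765,.12],ang=19); grab("wrist","w7"); crop("w7","w7a",130,0,430,230,2.6)
E
```

```text
time_s: 11.7
tcp_pos: [0.4507, -0.2487, 0.2402]
eef_rot: [157.9, 90.0, -3.1]
contact_force: [0.3, 0.0, -0.3]
gripper_width: 0.087
t 11.7 tcp [ 0.4507 -0.2487  0.2402] zang -160.97 down [ 0.001 -0.    -1.   ] F [ 0.3  0.  -0.3] w 0.087
turn 0.028325758789520705
row cm [12.02 13.42  0.26]
```

View pics/w7a.png

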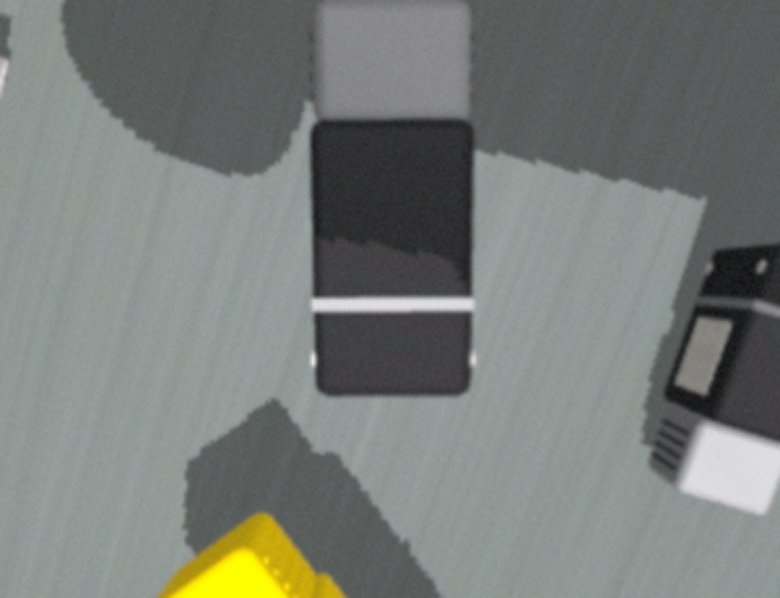

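Run:
```python
from h import *
W=load("w7")
px=[(130+a/2.6,b/2.6) for a,b in[(314,395),(472,395),(311,121),(474,121)]]
q=onz(W,px,.09)[:,:2];print(q.round(4));
f=(q[0]+q[1])/2;g=(q[2]+q[3])/2;d=g-f;print(f,g,np.linalg.norm(d),np.linalg.norm(q[0]-q[1]),np.linalg.norm(q[2]-q[3]),np.degrees(np.arctan2(d[1],d[0]))+90)
px=[(130+a/2.6,b/2.6) for a,b in[(318,3),(469,3)]];q=onz(W,px,.075)[:,:2];print(q,q.mean(0))
u=d/np.linalg.norm(d);t=g+u*.020;print(t);go([*t,.12],[*t,.031],ang=np.degrees(np.arctan2(d[1],d[0]))+90)
```

```text
[[ 0.4855 -0.2695]
 [ 0.4378 -0.2859]
 [ 0.5118 -0.3476]
 [ 0.4655 -0.3635]]
[ 0.46168798 -0.27767492] [ 0.48861248 -0.35551046] 0.08236078996722931 0.05044413785714712 0.048932067604598666 19.081282584519116
[[ 0.52225531 -0.38276048]
 [ 0.47833183 -0.39784697]] [ 0.50029357 -0.39030372]
[ 0.49515066 -0.37441157]
t 11.75 tcp [ 0.4507 -0.2486  0.2403] zang -160.95 down [ 0.001 -0.    -1.   ] F [-0.1  0.3 -0.2] w 0.0869
turn -0.03359652724196849
row cm [12.03 13.33 -0.09]
row cm [20.93 13.33 -0.08]
```

```bash
python3 - <<'E'
from h import *
W=load("w7")
print(onz(W,[(130+262/2.6,515/2.6),(130+165/2.6,598/2.6)],.07), onz(load("top0"),[(341,244),(352,223),(332,265)],.07))
E
python3 -m handwheel '[2,4,0,0, 5,8,0,0, 9,12,0,0, 12,13.3,-0.1,0, 14,13.3,-0.1,0, 17,13.3,-0.1,0, 19,13.3,-0.1,0, 20.5,13.3,-0.1,0, 20.9,13.3,-0.1,0, 20.9,13.3,-0.1,0]'
python3 - <<'E'
from h import *
go([.4955,-.3745,.031],ang=19)
E
```

```text
[[ 0.49075917 -0.22074956  0.07      ]
 [ 0.51484598 -0.17995639  0.07      ]] [[ 0.45551763 -0.15487232  0.07      ]
 [ 0.51554295 -0.18613707  0.07      ]
 [ 0.39638712 -0.12971768  0.07      ]]
time_s: 13.0
tcp_pos: [0.4948, -0.3748, 0.0313]
eef_rot: [118.8, 90.0, -42.2]
contact_force: [-0.3, 0.5, -0.1]
gripper_width: 0.087
t 13.0 tcp [ 0.4948 -0.3748  0.0313] zang -161.0 down [ 0. -0. -1.] F [-0.3  0.5 -0.1] w 0.087
turn -0.00012391432241543043
row cm [ 0.03 -0.01 -0.07]
```

```bash
python3 -m handwheel '[0,0,0,0, 0,0,0,0, 0,0,0,0, 0,0,0,0, 0,0,0,0, 0,0,0,0, 0,0,0,0, 0,0,0,0, -0.5,0,0,0, -1,-0.2,0,0]' 3 14
python3 - <<'E'
from h import *
go()
E
```

```text
time_s: 14.25
tcp_pos: [0.4928, -0.3725, 0.0402]
eef_rot: [-47.9, 89.9, 151.0]
contact_force: [-0.1, 0.3, -6.2]
gripper_width: 0.0502
t 14.25 tcp [ 0.4928 -0.3725  0.0402] zang -161.06 down [-0.002  0.001 -1.   ] F [-0.1  0.3 -6.2] w 0.0502
```

```bash
python3 -m handwheel '[-0.5,-0.3,0,0, -1,-0.6,0,0, -1.5,-0.9,0,0, -2,-1.2,0,0, -2.5,-1.5,0,0, -3,-1.8,0,0, -3.5,-2.1,0,0, -4,-2.4,0,0, -4.5,-2.7,0,0, -4.5,-2.7,0,0]'
python3 - <<'E'
from h import *
go();grab("side","s2");crop("s2","s2a",260,240,420,380,4.5)
E
```

```text
time_s: 15.5
tcp_pos: [0.4853, -0.3474, 0.0865]
eef_rot: [140.1, 89.9, -20.9]
contact_force: [-0.3, 0.1, -7.1]
gripper_width: 0.05
t 15.5 tcp [ 0.4853 -0.3474  0.0865] zang -161.02 down [ 0.001 -0.    -1.   ] F [-0.3  0.1 -7.1] w 0.05
```

View pics/s2a.png

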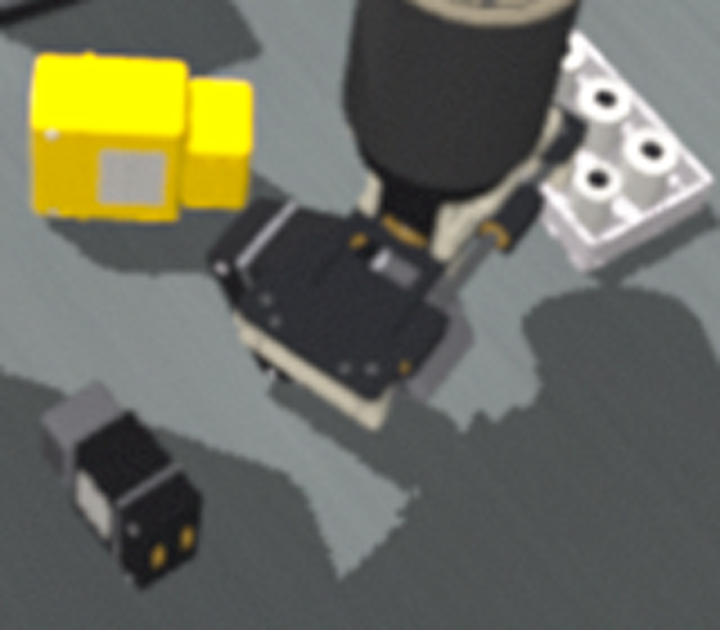

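Run:
```python
from h import *
T=load("top0")
print(onz(T,[(352,152),(404,152),(404,187),(352,187),],.04)[:,:2].round(3), onz(T,[(382,288),(418,288)],.03)[:,:2].round(3))
from plant import sensors
print(sensors.get_state()["moment"])
```

```text
[[ 0.733 -0.192]
 [ 0.737 -0.348]
 [ 0.63  -0.345]
 [ 0.627 -0.191]] [[ 0.336 -0.277]
 [ 0.336 -0.381]]
[-0.20745475 -0.06900617  0.0336581 ]
```

```bash
python3 -m handwheel '[0,2,0,0, 0,4,0,0, 0,6,0,0, 0,8,0,0, 1.5,8,0,0, 3,8,0,0, 4,8,0,0, 4.6,8,0,0, 5.0,8,0,0, 5.0,8,0,0]'
python3 - <<'E'
from h import *
from plant import sensors
go();print(sensors.get_state()["moment"]);grab("top","t2");crop("t2","t2a",360,180,480,280,6)
E
```

```text
time_s: 16.8
tcp_pos: [0.5134, -0.4252, 0.0378]
eef_rot: [122.3, 89.7, -38.7]
contact_force: [2.3, -4.1, 1.2]
gripper_width: 0.0498
t 16.8 tcp [ 0.5134 -0.4252  0.0378] zang -160.99 down [ 0.005 -0.004 -1.   ] F [ 2.3 -4.1  1.2] w 0.0498
[-1.05001296 -0.80064459 -0.02087097]
```

View pics/t2a.png

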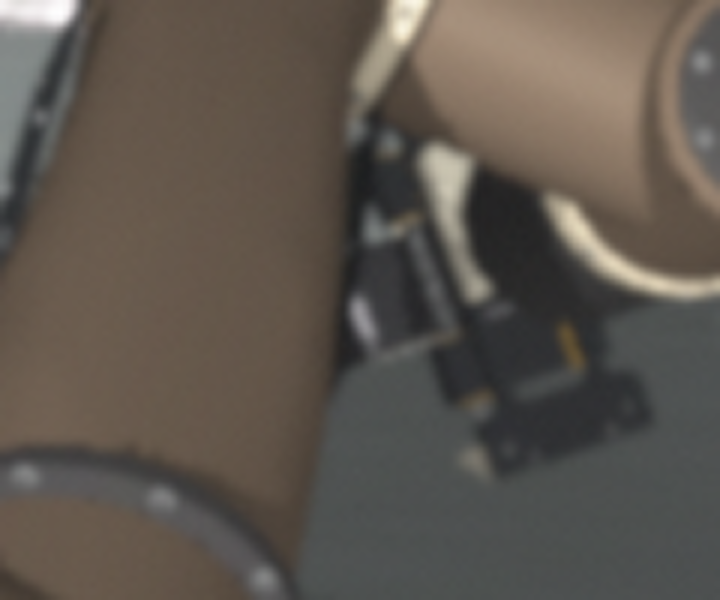

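```bash
python3 -m handwheel '[0,0,0,0, 0,0,0,0, -0.9,-0.6,0,0, -1.7,-1.2,0,0, -2.4,-1.9,0,0, -3.1,-2.6,0,0, -3.7,-3.4,0,0, -4.3,-4.2,0,0, -4.7,-5.1,0,0, -4.7,-5.1,0,0]' - 6
python3 - <<'E'
from h import *
from plant import sensors
go();print(sensors.get_state()["moment"]);grab("side","s3");crop("s3","s3a",260,240,420,380,4.5)
E
```

```text
time_s: 18.1
tcp_pos: [0.4944, -0.3743, 0.0834]
eef_rot: [154.2, 90.0, -6.8]
contact_force: [0.1, 0.4, -6.2]
gripper_width: 0.05
t 18.1 tcp [ 0.4944 -0.3743  0.0834] zang -161.0 down [ 0. -0. -1.] F [ 0.1  0.4 -6.2] w 0.05
[ 0.04598266 -0.01944473  0.02288353]
```

View pics/s3a.png

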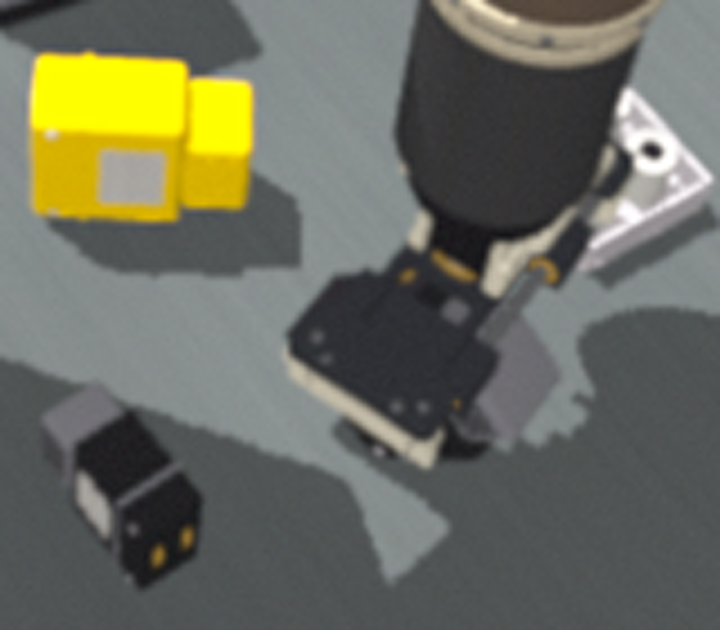

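```bash
python3 -m handwheel '[-0.3,-1,0,0, -0.6,-2,0,0, -0.7,-3,0,0, -0.8,-4,0,0, -0.7,-5,0,0, -0.6,-6,0,0, -0.3,-7,0,0, 0,-8,0,0, 0.2,-9,0,0, 0.2,-9,0,0]' - 7
python3 - <<'E'
from h import *
from plant import sensors
go();print(sensors.get_state()["moment"]);grab("side","s4");crop("s4","s4a",260,240,420,380,4.5)
E
```

```text
time_s: 19.4
tcp_pos: [0.4655, -0.2898, 0.0825]
eef_rot: [112.0, 89.9, -49.0]
contact_force: [-2.2, 0.0, 6.2]
gripper_width: 0.0499
t 19.4 tcp [ 0.4655 -0.2898  0.0825] zang -160.95 down [ 0.001 -0.002 -1.   ] F [-2.2  0.   6.2] w 0.0499
[-0.16170388  1.1677997   0.01701173]
```

View pics/s4a.png

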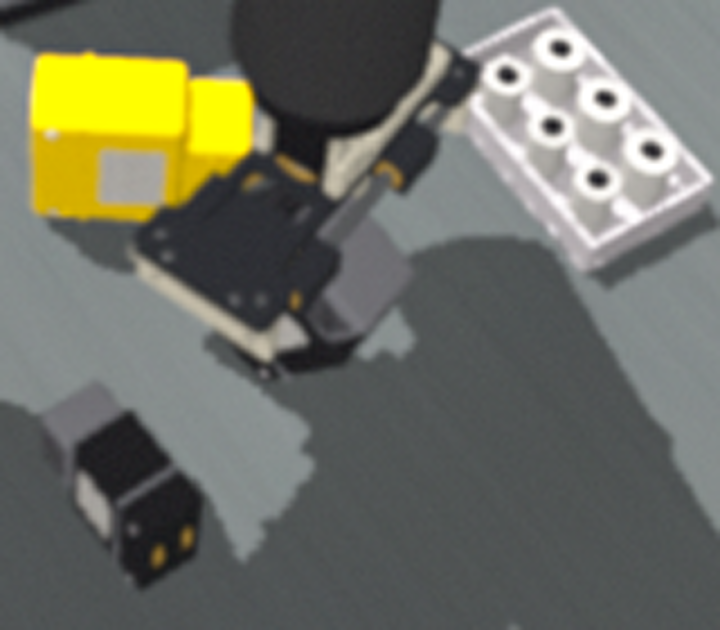

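```bash
python3 -m handwheel '[0,0,0,0, 0,0,0,0, 0.1,-0.2,0,0, 0.1,-0.4,0,0, 0.1,-0.4,0,0, 0,-0.4,0,0, -0.1,-0.4,0,0, -0.1,-0.4,0,0, -0.1,-0.4,0,0, -0.1,-0.4,0,0]' - 3
python3 - <<'E'
from h import *
from plant import sensors
go();print(sensors.get_state()["moment"]);grab("wrist","w8")
E
```

```text
time_s: 20.7
tcp_pos: [0.4638, -0.286, 0.0819]
eef_rot: [-47.0, 90.0, 152.0]
contact_force: [1.0, 0.6, -4.6]
gripper_width: 0.05
t 20.7 tcp [ 0.4638 -0.286   0.0819] zang -161.03 down [-0.  0. -1.] F [ 1.   0.6 -4.6] w 0.05
[ 0.29973767 -0.25847297  0.04049704]
```

View pics/w8.png

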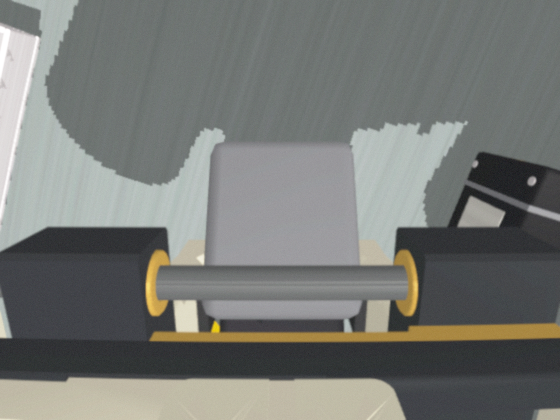

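```bash
cat > pnp.py <<'E'
from h import *
import sys
def endface(fn,px):
    c=load(fn)
    # image up = pack +? : use local frame a=image right(50), b=image down(60)
    obj=np.array([(-25,-30,0),(25,-30,0),(25,30,0),(-25,30,0)],float)/1000
    ok,rv,tv=cv2.solvePnP(obj,np.array(px,float),K(c),np.array(c["D"],float),flags=cv2.SOLVEPNP_IPPE)
    Rw=rotm(c)@cv2.Rodrigues(rv)[0]; t=rotm(c)@tv.ravel()+c["xyz"]
    n=-Rw[:,2]; print("centre",t.round(4),"normal",n.round(3),"b dir",Rw[:,1].round(3),"tilt",np.degrees(np.arccos(n[2])).round(1))
E
python3 - <<'E'
from pnp import *
endface("w8",[(213,143),(354,143),(362,318),(206,318)])
endface("w8",[(211,142),(356,142),(362,318),(206,318)])
E
```

```text
centre [ 0.4728 -0.3133  0.1218] normal [ 0.152 -0.467  0.871] b dir [-0.284  0.823  0.491] tilt 29.4
centre [ 0.4731 -0.3142  0.1232] normal [ 0.165 -0.497  0.852] b dir [-0.278  0.805  0.524] tilt 31.6
```

```bash
python3 -m handwheel '[0,0,0,0, -1,0,0,0, -2,1,0,0, -2.5,3,0,0, -2.5,5,0,0, -2.5,7,0,0, -2.5,7,0,0, -2,7,0,0, -1.5,7,0,0, -1.3,7,0,0]' - 6
python3 - <<'E'
from h import *
from plant import sensors
go();print(sensors.get_state()["moment"]);grab("wrist","w9")
E
```

```text
time_s: 22.0
tcp_pos: [0.4863, -0.3518, 0.0943]
eef_rot: [-44.2, 89.9, 154.8]
contact_force: [0.3, -0.1, -6.5]
gripper_width: 0.0498
t 22.0 tcp [ 0.4863 -0.3518  0.0943] zang -161.01 down [-0.001  0.    -1.   ] F [ 0.3 -0.1 -6.5] w 0.0498
[ 0.09384827 -0.03065566  0.03629896]
```

View pics/w9.png

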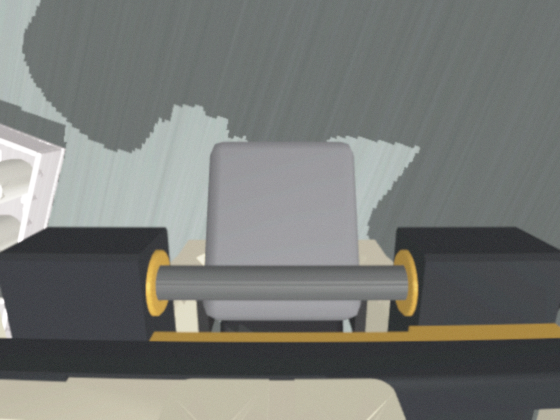

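```bash
python3 -m handwheel '[0.8,0,0,0, 1.3,0,0,0, 1.35,-0.8,0,0, 1.4,-1.7,0,0, 1.6,-2.6,0,0, 1.8,-3.4,0,0, 2.1,-4.2,0,0, 2.3,-5.0,0,0, 2.4,-5.6,0,0, 2.4,-5.6,0,0]' - 4
python3 - <<'E'
from h import *
from plant import sensors
go();print(sensors.get_state()["moment"]);grab("wrist","w10")
E
```

```text
time_s: 23.3
tcp_pos: [0.4685, -0.2995, 0.0717]
eef_rot: [106.2, 89.9, -54.8]
contact_force: [-1.1, -3.7, 3.5]
gripper_width: 0.0497
t 23.3 tcp [ 0.4685 -0.2995  0.0717] zang -161.0 down [ 0.001 -0.001 -1.   ] F [-1.1 -3.7  3.5] w 0.0497
[-1.38096573  0.53602023  0.00372856]
```

View pics/w10.png

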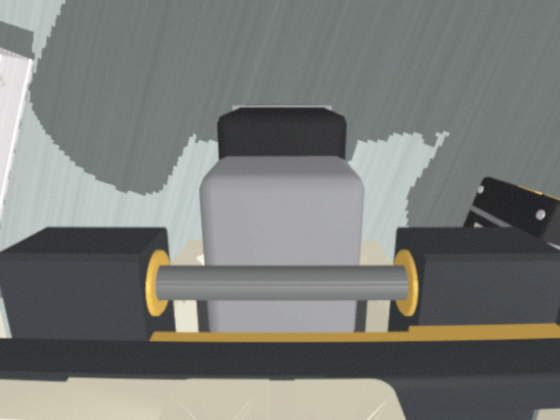

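Run:
```python
from h import *
c=load("w10")
def pt(px):
    p=cv2.undistortPoints(np.array(px,float).reshape(-1,1,2),K(c),np.array(c["D"],float)).reshape(-1,2)
    d=.05/abs(p[1,0]-p[0,0]); m=p.mean(0); return rotm(c)@np.array([m[0]*d,m[1]*d,d])+c["xyz"]
h=np.array([.326,-.945,0])
for t in([(202,183),(362,183)],[(208,165),(356,165)]):
  a=pt(t)
  for b in([(218,118),(347,118)],[(217,112),(348,112)]):
    q=pt(b);v=q-a;print(a.round(4),q.round(4),"h",(v@h).round(4),"z",v[2].round(4),"ang",np.degrees(np.arctan2(v@h,-v[2]))-np.degrees(np.arctan2(15,38)))
```

```text
[ 0.4832 -0.3413  0.1169] [ 0.4892 -0.3592  0.0835] h 0.0189 z -0.0335 ang 7.939258980006247
[ 0.4832 -0.3413  0.1169] [ 0.4899 -0.3614  0.0852] h 0.0212 z -0.0317 ang 12.221274731407082
[ 0.4845 -0.3451  0.1062] [ 0.4892 -0.3592  0.0835] h 0.0149 z -0.0227 ang 11.720883558365518
[ 0.4845 -0.3451  0.1062] [ 0.4899 -0.3614  0.0852] h 0.0172 z -0.021 ang 17.793329494401416
```

```bash
python3 -m handwheel '[0,0,0,0, 0,0,0,0, 0,0,0,0, 0,0,0,0, 0,0,0,0, 0,0,0,0, -0.7,0.7,0,0, -1.4,1.4,0,0, -1.4,1.4,0,0, -1.4,1.4,0,0]' 8.7
python3 - <<'E'
from h import *
from plant import sensors
go();print(sensors.get_state()["moment"]);grab("wrist","w11")
E
```

```text
time_s: 24.6
tcp_pos: [0.4728, -0.3126, 0.085]
eef_rot: [-124.2, 90.0, 74.7]
contact_force: [0.1, 0.5, 0.2]
gripper_width: 0.0869
t 24.6 tcp [ 0.4728 -0.3126  0.085 ] zang -161.06 down [ 0.  0. -1.] F [0.1 0.5 0.2] w 0.0869
[ 0.136117    0.02632923 -0.00894169]
```

View pics/w11.png

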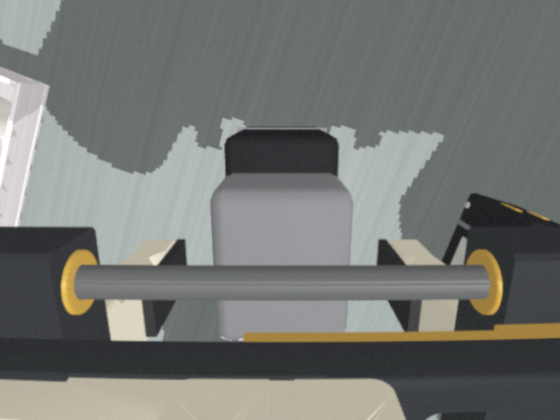

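Run:
```python
from h import *
c=load("w11")
h=np.array([.326,-.945])
for px,z,o in([(212,190),(351,190)],.122,.03),([(225,136),(339,136)],.084,.045),([(212,190),(351,190)],.120,.03):
    q=onz(c,px,z)[:,:2];d=q[1]-q[0];print(q.round(4),np.linalg.norm(d),"ang",np.degrees(np.arctan2(d[1],d[0])),"centre",q.mean(0)-h*o)
go([.4728,-.3126,.085])
```

```text
[[ 0.5084 -0.3429]
 [ 0.4642 -0.3581]] 0.046738597401871966 ang -161.09016317547835 centre [ 0.47651476 -0.3221609 ]
[[ 0.514  -0.357 ]
 [ 0.4681 -0.3727]] 0.048500042614267394 ang -161.10092258290788 centre [ 0.47633998 -0.32229465]
[[ 0.5086 -0.3424]
 [ 0.4637 -0.3578]] 0.04750482963871423 ang -161.09016317547835 centre [ 0.47637267 -0.32173876]
t 24.65 tcp [ 0.4727 -0.3125  0.0848] zang -161.05 down [-0.  0. -1.] F [ 0.3 -0.   0.3] w 0.087
row cm [-0.02  0.02 -0.  ]
```

```bash
python3 -m handwheel '[0,1,0,0, 0,1,0,0, 0,1,0,0, 0,1,0,0, 0,1,0,0, 0,1,0,0, 0,1,0,0, -0.5,1,0,0, -2,1,0,0, -5,1,0,0]' 3 55
python3 - <<'E'
from h import *
from plant import sensors
go([*CH,.265],ang=CY);print(sensors.get_state()["moment"]);grab("wrist","w12")
E
```

```text
time_s: 25.9
tcp_pos: [0.4751, -0.3215, 0.1347]
eef_rot: [-41.0, 89.8, 157.9]
contact_force: [0.2, -0.3, -6.0]
gripper_width: 0.0493
t 25.9 tcp [ 0.4751 -0.3215  0.1347] zang -161.05 down [-0.003  0.001 -1.   ] F [ 0.2 -0.3 -6. ] w 0.0493
turn 27.252112867677113
row cm [-12.98 -40.12 -18.75]
[-0.02826449 -0.08838826  0.05042152]
```

View pics/w12.png

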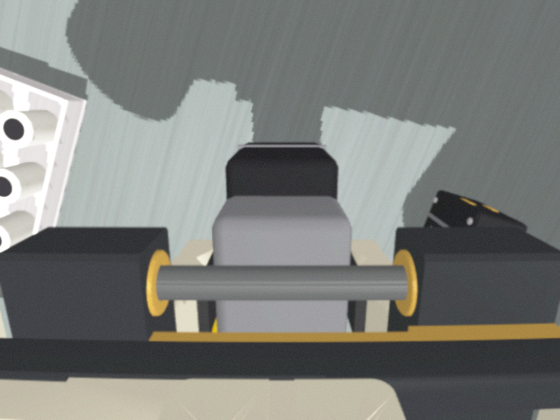

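```bash
python3 -m handwheel '[-5,0,0,0, -10,-2,-1,0, -13.5,-6,-3,4, -13.5,-11,-5.3,8, -13.5,-16,-7.6,12, -13.5,-21,-9.9,16, -13.5,-26,-12.2,20, -13.5,-31,-14.5,24, -13.5,-35,-16.4,27.2, -13.5,-38,-17.8,27.2]'
python3 - <<'E'
from h import *
from plant import sensors
go([*CH,.265],ang=CY);print(sensors.get_state()["moment"])
E
```

```text
time_s: 27.2
tcp_pos: [0.5207, 0.0973, 0.27]
eef_rot: [-95.4, 90.0, 76.4]
contact_force: [0.6, -0.7, -6.8]
gripper_width: 0.0499
t 27.2 tcp [0.5207 0.0973 0.27  ] zang 171.79 down [ 0.     0.001 -1.   ] F [ 0.6 -0.7 -6.8] w 0.0499
turn 0.09162251997281601
row cm [ 0.51 -2.14  0.13]
[-0.00538076 -0.14855617  0.01180011]
```

```bash
python3 -m handwheel '[0.2,-1,0.1,0, 0.5,-2.1,0.1,0, 0.5,-2.1,0.1,0, 0.5,-2.1,0.1,0, 0.5,-2.1,0.1,0, 0.5,-2.1,0.1,0, 0.5,-2.1,0.1,0, 0.5,-2.1,0.1,0, 0.5,-2.1,0.1,0, 0.5,-2.1,0.1,0]'
python3 - <<'E'
from h import *
from plant import sensors
go([*CH,.265],ang=CY);grab("wrist","w13");grab("side","s13");crop("s13","s13a",190,60,350,260,3)
crop("w13","w13a",200,130,370,350,3.5)
E
```

```text
time_s: 28.45
tcp_pos: [0.5231, 0.1162, 0.265]
eef_rot: [46.7, 90.0, -141.6]
contact_force: [0.9, -0.1, -6.1]
gripper_width: 0.0501
t 28.45 tcp [0.5231 0.1162 0.265 ] zang 171.77 down [-0. -0. -1.] F [ 0.9 -0.1 -6.1] w 0.0501
turn 0.07246931138286072
row cm [-0.   -0.24  0.09]
```

View pics/w13.png

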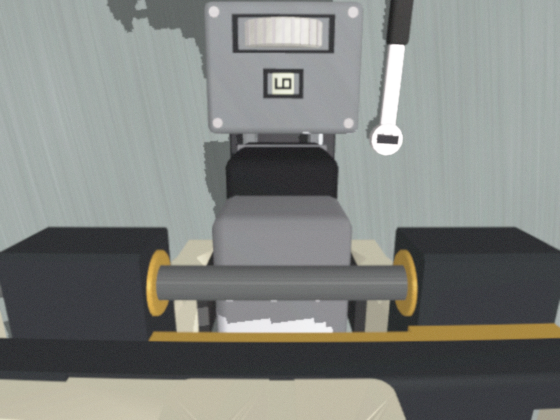

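View pics/s13a.png

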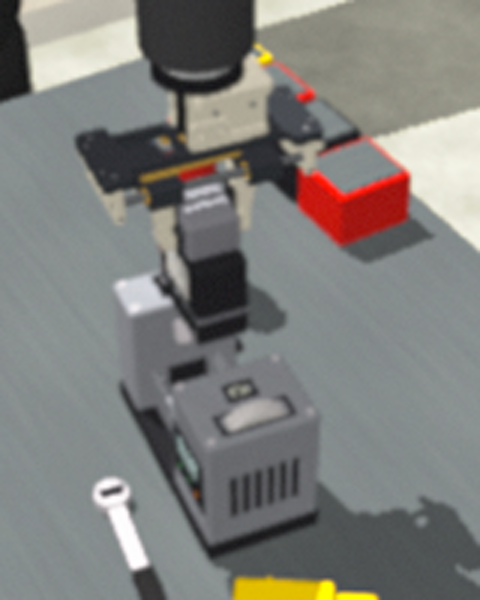

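View pics/w13a.png

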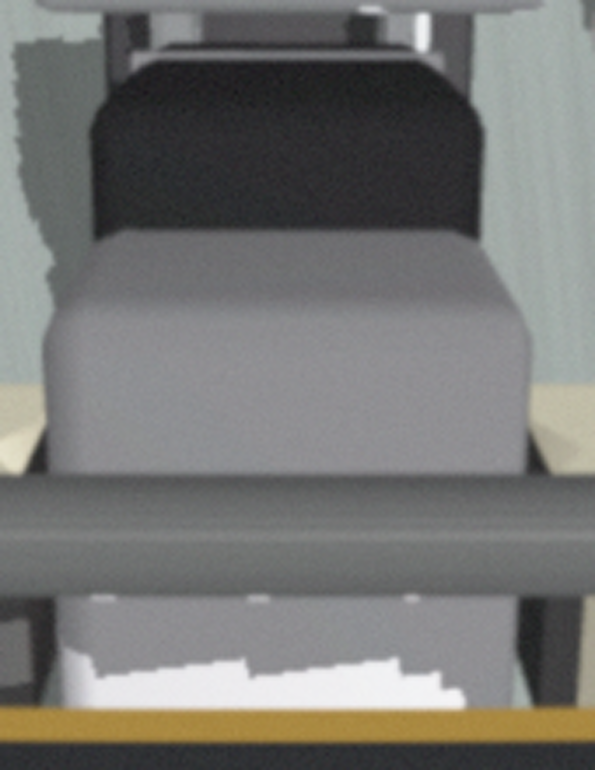

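Run:
```python
from h import *
c=load("w13")
a=np.radians(CY);cx=np.array([np.cos(a),np.sin(a)]);cy=np.array([-np.sin(a),np.cos(a)])
for yy,x0,x1,z,o in((100,93,483,.263,45),(115,93,483,.263,45),(305,48,528,.301,30),(295,48,528,.301,30),(230,125,480,.263,30)):
    q=onz(c,[(200+x0/3.5,130+yy/3.5),(200+x1/3.5,130+yy/3.5)],z)[:,:2]
    m=q.mean(0)-CH; d=q[0]-q[1]
    print("ch x",(m@cx*1000).round(1),"ch y centre",(m@cy*1000+o).round(1),"w",np.linalg.norm(d)*1000,"ang",np.degrees(np.arctan2(d[1],d[0])))
t=np.array([.5231,.1162])-CH;print("tcp in ch",t@cx*1000,t@cy*1000)
```

```text
ch x 1.0 ch y centre -2.7 w 48.40277559963403 ang -8.269355838830908
ch x 1.0 ch y centre -0.8 w 48.53831248470246 ang -8.269013949181646
ch x 1.1 ch y centre -2.6 w 47.40193596913444 ang -8.264497828967343
ch x 1.1 ch y centre -3.6 w 47.304862383885435 ang -8.264744142330752
ch x -0.8 ch y centre -1.1 w 45.163133946345056 ang -8.265010096329712
tcp in ch 0.9546059759438594 -2.3872007520718355
```

```bash
python3 -m handwheel '[1,-0.22,0.09,0, 2.5,-0.22,0.09,0, 4,-0.22,0.09,0, 5.5,-0.22,0.09,0, 6.5,-0.22,0.09,0, 7.5,-0.22,0.09,0, 8.5,-0.22,0.09,0, 9.3,-0.22,0.09,0, 9.9,-0.22,0.09,0, 9.9,-0.22,0.09,0]'
python3 - <<'E'
from h import *
from plant import sensors
go([*CH,.106],ang=CY);print(sensors.get_state()["moment"]);grab("side","s14");crop("s14","s14a",190,60,350,260,3)
E
```

```text
time_s: 29.8
tcp_pos: [0.522, 0.1182, 0.1651]
eef_rot: [34.0, 89.9, -154.2]
contact_force: [0.4, -4.5, -8.6]
gripper_width: 0.0498
t 29.8 tcp [0.522  0.1182 0.1651] zang 171.75 down [-0.001 -0.001 -1.   ] F [ 0.4 -4.5 -8.6] w 0.0498
turn 0.054527174957911484
row cm [ 5.91 -0.06 -0.05]
[-1.8969388   0.02612967 -0.07790509]
```

View pics/s14a.png

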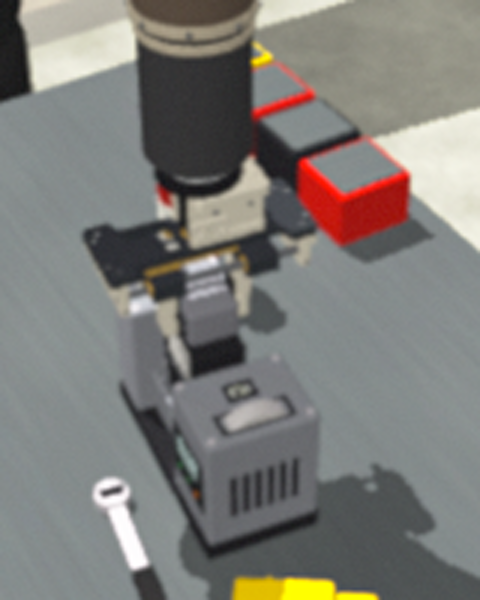

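```bash
python3 -m handwheel '[0.4,0,-0.05,0, 0.8,0,-0.05,0, 1.2,0,-0.05,0, 1.6,0,-0.05,0, 2,0,-0.05,0, 2.4,0,-0.05,0, 2.8,0,-0.05,0, 3.2,0,-0.05,0, 3.6,0,-0.05,0, 3.6,0,-0.05,0]' - 60
python3 - <<'E'
from h import *
from plant import sensors
go([*CH,.106],ang=CY);print(sensors.get_state()["moment"]);grab("wrist","w15")
E
```

```text
time_s: 31.1
tcp_pos: [0.5228, 0.1183, 0.1293]
eef_rot: [34.3, 89.9, -153.9]
contact_force: [0.8, -4.1, -7.1]
gripper_width: 0.0494
t 31.1 tcp [0.5228 0.1183 0.1293] zang 171.76 down [-0.001 -0.    -1.   ] F [ 0.8 -4.1 -7.1] w 0.0494
turn 0.05594688357678024
row cm [ 2.33 -0.04  0.03]
[-1.83363574 -0.22952946 -0.04438542]
```

View pics/w15.png

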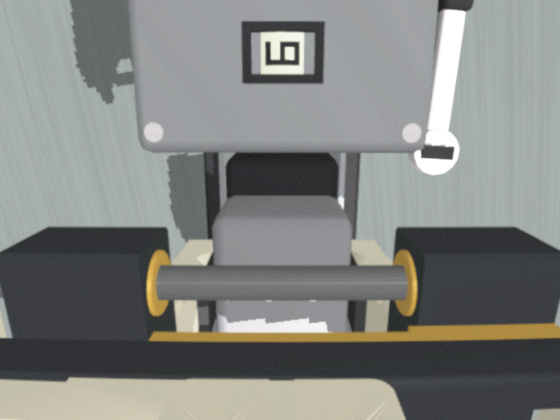

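```bash
python3 -m handwheel '[0.4,0,0,0, 0.8,0,0,0, 1.2,0,0,0, 1.5,0,0,0, 1.8,0,0,0, 2,0,0,0, 2.2,0,0,0, 2.35,0,0,0, 2.45,0,0,0, 2.45,0,0,0]'
python3 - <<'E'
from h import *
from plant import sensors
go([*CH,.106],ang=CY);print(sensors.get_state()["moment"]);grab("wrist","w16");grab("side","s16");crop("s16","s16a",190,60,350,260,3)
E
```

```text
time_s: 32.4
tcp_pos: [0.5233, 0.119, 0.1054]
eef_rot: [-118.6, 89.9, 53.2]
contact_force: [-0.9, -0.0, -7.7]
gripper_width: 0.0499
t 32.4 tcp [0.5233 0.119  0.1054] zang 171.78 down [ 0.001  0.001 -1.   ] F [-0.9 -0.  -7.7] w 0.0499
turn 0.07629724621006062
row cm [-0.06  0.05  0.07]
[ 0.06379444 -0.03995528  0.01446181]
```

View pics/w16.png

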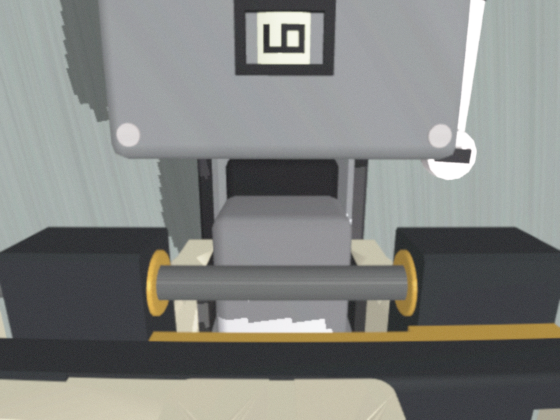

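View pics/s16a.png

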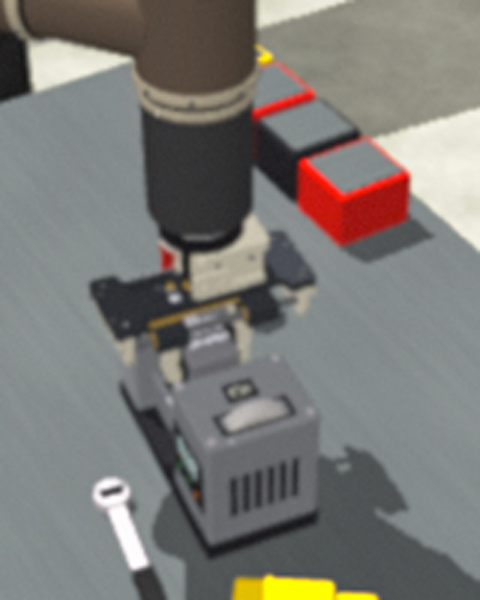

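```bash
python3 -m handwheel '[0.1,0,0,0, 0.1,0,0,0, 0.15,0,0,0, 0.2,0,0,0, 0.25,0,0,0, 0.25,0,0,0, 0.25,0,0,0, 0.25,0,0,0, 0.25,0,0,0, 0.25,0,0,0]'
python3 - <<'E'
from h import *
go([*CH,.106],ang=CY)
E
```

```text
time_s: 33.75
tcp_pos: [0.5233, 0.1187, 0.1049]
eef_rot: [-147.9, 89.9, 23.9]
contact_force: [-8.0, 1.5, 13.7]
gripper_width: 0.05
t 33.75 tcp [0.5233 0.1187 0.1049] zang 171.79 down [ 0.001  0.001 -1.   ] F [-8.   1.5 13.7] w 0.05
turn 0.0933361722802033
row cm [-0.11  0.02  0.08]
```

```bash
python3 -m handwheel '[-0.2,0,0,0, -0.2,0,0,0, -0.2,0,0,0, -0.2,0,0,0, -0.2,0,0,0, -0.2,0,0,0, -0.2,0,0,0, -3,0,0,0, -7,0,0,0, -12,0,0,0]' 8.7; python3 -m handwheel '[-4,0,0,0, -8,0,0,0, -10,0,0,0, -12,3,0,0, -12,3,0,0, -12,3,0,0, -12,3,0,0, -12,3,0,0, -12,3,0,0, -12,3,0,0]'
python3 - <<'E'
from h import *
go(); grab("wrist","w17");grab("side","s17");crop("s17","s17a",190,120,330,260,4);grab("top","t17");crop("t17","t17a",190,175,310,265,6)
E
```

```text
time_s: 35.0
tcp_pos: [0.5224, 0.1181, 0.2235]
eef_rot: [37.1, 89.9, -151.2]
contact_force: [1.6, 0.4, 0.8]
gripper_width: 0.0868
time_s: 36.25
tcp_pos: [0.5187, 0.0889, 0.3428]
eef_rot: [36.3, 90.0, -151.9]
contact_force: [-0.5, -0.2, -0.1]
gripper_width: 0.0871
t 36.25 tcp [0.5187 0.0889 0.3428] zang 171.78 down [-0. -0. -1.] F [-0.5 -0.2 -0.1] w 0.0871
```

View pics/w17.png

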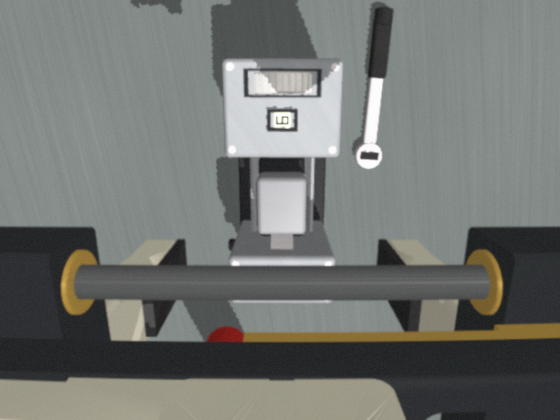

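View pics/s17a.png

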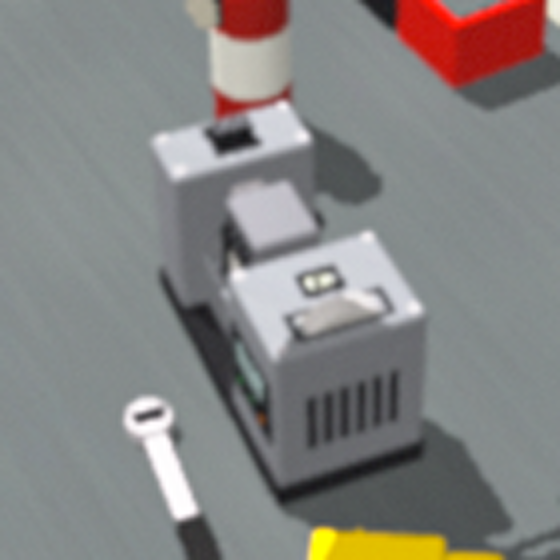

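View pics/t17a.png

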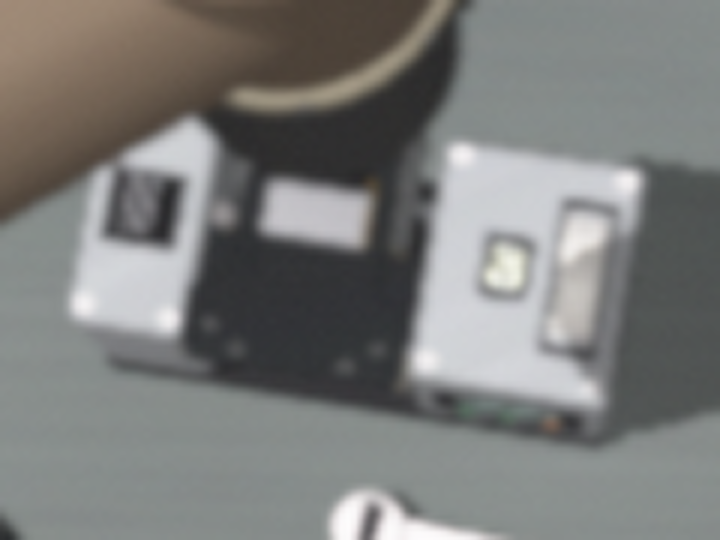

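Run:
```python
from pnp import *
win('w17',258,100,306,140)
crop('w17','w17a',215,150,350,305,5)
c=load("w17")
print(proj(c,[[*c2w(x,y),.142] for x,y in((.025,-.03),(-.025,-.03),(-.025,.03),(.025,.03))]).round(1), proj(c,[[*c2w(0,.039),.1055]]))
```

```text
[[257.1 177.1]
 [308.  177.1]
 [306.9 234.9]
 [258.  234.9]] [[282.38045475 231.64655777]]
```

View pics/w17a.png

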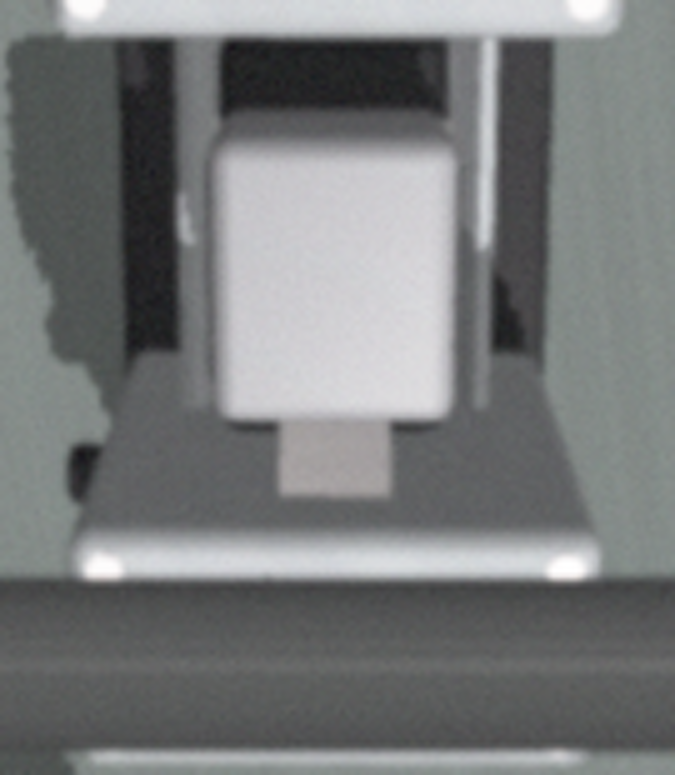

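View pics/w17win.png

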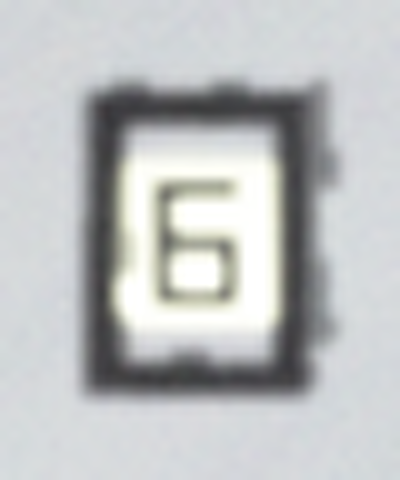

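```bash
python3 -c "
from plant import workorder
print(workorder.close_job())"
```

```text
the job is handed in; nothing more can be done
None
```

The pack is on charge in the bay, the dial stands at 6, and the job is handed in at about 36 s of the 64 s allowed.

- **Wheel:** I rolled it first with the closed fingertips: one long stroke, one short stroke, and a small step back. In the last picture the 6 sits in the middle of the window, to within what I could read off.
- **Pack:** I gripped it by the grip end and let it swing and drag upright on the bench with a light grip. I stood it down flat, gripped it again in the middle, and pushed it into the bay.
- **Standing it up:** this took several tries. After the first attempts the pack still leaned about 30 degrees, so I moved it clear of the yellow pack and pushed it further. It was always either held or resting on the bench.
- **Latch and seating:** the latch's sideways force (about 4 N) disappeared near the bottom, and the floor then pushed back with about 14 N net. After release, the black tab was back where it started, the nose lay over the shoulder, and the grip end was within about 1 pixel of where a pack that is home should appear. I did not tug on the pack to test the latch.
- **Bystanders:** no move went near the spray can or the ratchet, and the arm stayed clear of the socket tray. They looked unmoved in the later pictures, but I did not measure their positions again.

None of the last checks failed or disagreed.

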